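Lay a soap bar to cure with a spacer gap

ROBOT

A 6-joint arm with a two-finger parallel gripper is mounted at the origin on a cart in front of the work surface, level with it; the furniture and walls round the work are solid. World frame = base frame: x ahead of the robot, y to its left, z up, the work surface at z = 0. Lengths are in mm, angles in rad, forces in N, time in s.
With the tool pointing down it reaches from about 275 to 1000 mm from the base axis. Payload 8.4 kg.
Tool frame: the origin (TCP) lies between the finger pads; the fingertips stand r.finger_overhang ahead of it and the grasp point (between the pads) is the TCP (r.finger_overhang is the distance from the TCP to the fingertips, in mm); z points along the fingers, y is the line along which they close (so a half turn about z gives the same grasp; the last joint's range is limited). The gripper opens to 85 mm and grips with 20 to 120 N. Pads are 22 mm wide; open, the fingers measure 114 mm over their backs; the gripper's body (76 mm by 85 mm) begins 54 mm behind the grasp point. The pads swing forward as they close: fully open they stand 13 mm farther back than shut.
Start: joints at [-1.133, 0.353, 1.633, -0, 1.155, -0.002], TCP at [266.098, -565.526, 250.281] pointing down, gripper open.
Joint ranges: [-2.63, 2.63], [-0.92, 2.1], [0.06, 2.66], [-1.3, 4.44], [0, 2.69], [-3.02, 3.02]. Speed limits (rad/s): [2.22, 2.22, 2.79, 3.14, 3.14, 3.14].

INTERFACE

Orientations are given as [roll, pitch, yaw] about the fixed x, y, z axes, in that order (R = Rz(yaw) Ry(pitch) Rx(roll)).
In Python, from rig import r, cams, sign_off gives the robot as it stands.
- The arm moves only by the shell command python3 -m crank 'ROWS' [FORCE]. ROWS is JSON, a list of rows, each a list of 7 numbers: the shift along the tool's x, y, z in m, then the turn, a rotation vector about the tool's x, y, z in rad, then the closure, from 0 (fully open) to 1 (shut). In form: [[dx, dy, dz, ax, ay, az, gripper], ...]. A call has 1 to 5 rows; each row is the pose to reach, as a shift and turn from the pose commanded when the call began, along the tool's axes at that moment; what a row does not reach only later rows make up. A row lasts 1/10 s, in which the tool goes at most 50 mm and 8.59 degrees, less where a joint would pass 70% of its speed; a pose out of reach is approached as far as the arm can. A call with a gripper value outside its range is refused whole. The fingers move at their own pace and stop on an object; FORCE is the grip in N (left out, the last holds). Time passes only in rows, so rows that repeat a pose let the fingers close. It gives the time, the measured TCP pose, the force, the opening and the grip force at its end, in the units of the state.
- r.sense(): the state, without advancing time (a new reading comes with each control period).
- cams.grab_frame(name): name is "scene" or "top"; returns a dict with "image" (420x560x3 uint8, red, green, blue), "fx", "fy", "cx", "cy" (pixels), "D" ([k1, k2, p1, p2, k3] as OpenCV has them; the pictures are not rectified), "position" and "orientation" of the camera in the world. Camera axes: x right, y down, z forward; pixel columns grow to the right and rows downward; lengths in mm; the calibration is good to about 2 mm. A picture is of the moment at which its call begins. There is no depth.
- sign_off(): hands the job in; it is judged then, once.
The state is a dict: "clock": time; "qpos": joint angles; "qvel": joint speeds; "joint_efforts": joint torques, N m; "eef_pos": TCP position; "tcp_rot": TCP orientation; "contact_force": force on the tool from outside, world axes, zero at the start; "wrist_torque": the same for the moment, N m; "opening": opening from 0.0 (shut) to 1.0 (fully open); "grasp_force": force on a finger pad.
Only numpy, scipy, OpenCV 4.12 (cv2) and the standard library are available. Lean on these libraries where they do the work, as an engineer would, in place of code of your own. Each camera call takes 0.05 s, during which the arm holds its last target. There are 200 camera calls.

TASK

The green soap bar on the dark wooden curing board needs its neighbour. Set the pale wooden spacer flat on the board, close against and parallel to the laid bar's long side that faces the long empty stretch of the board, then lay the loose green bar flat close against the spacer's other side, in line and square with the first. Leave the spacer between them, leave the pink bar where it is, and do not shove the laid bar about.

Things in the scene. Friction and masses are not known exactly. Their poses are not given: they have to be found in the camera images.
- laid_bar_center (a point): Green soap bar already laid, loose, near one end of the curing board; 44 x 56 x 28 mm (width, length, height), 70 g. Origin at its centre, 14 mm above its underside; x axis along its 44 mm width, y along its 56 mm length, z up. Its +x points to the long empty stretch of the board. The board, fixed on the table, is a dark-brown slab 130 x 260 mm, 12 mm thick: the bar's underside is 12 mm above the table.
- spacer_center (a point): Pale wooden spacer block with two dark dots on top, 20 mm wide, 68 mm long, 24 mm high, about 30 g, loose on the table. Origin at its centre, 12 mm above its underside; x axis along its 20 mm width, y along its 68 mm length, z up. It is longer than the bars: held by its two ends, the fingers stay clear of them.
- green_bar_center (a point): The loose green soap bar to be laid: the only green bar that lies on the table instead of the board; same size as the laid one, 44 x 56 x 28 mm, about 70 g. Origin at its centre, 14 mm above its underside; x axis along its 44 mm width, y along its 56 mm length, z up. Held by its two ends (56 mm apart), its long sides stay free to go against the spacer.
- pink_bar_center (a point): A pink soap bar of the same size, 44 x 56 x 28 mm, lying on the table; not wanted, to be left where it is. Origin at its centre, 14 mm above its underside; x axis along its 44 mm width, y along its 56 mm length, z up.
There are look-alikes about, which are no part of the job. Leave any purple look-alike of the part that bears green_bar_center alone.

How it is judged (in metres and radians):
On the way, in this order (a step that is already met when the one before it is completed fails the run):
1. the spacer lies flat on the board against the laid bar (x of spacer_center in the frame of laid_bar_center between 0.028 and 0.044 m and y of spacer_center in the frame of laid_bar_center between -0.015 and 0.015 m and z of spacer_center in the frame of laid_bar_center between -0.01 and 0.006 m and angle between the y axis of spacer_center and the y axis of laid_bar_center, either way round below 0.2 rad and angle between spacer_center's own z axis and vertical below 0.15 rad), for 0.2 s.
2. the loose green bar lies flat on the board against the spacer's other side (all of step 1 and x of green_bar_center in the frame of spacer_center between -0.044 and 0.044 m and not (x of green_bar_center in the frame of spacer_center between -0.028 and 0.028 m) and x of green_bar_center in the frame of laid_bar_center between 0.058 and 0.09 m and y of green_bar_center in the frame of laid_bar_center between -0.018 and 0.018 m and z of green_bar_center in the frame of laid_bar_center between -0.008 and 0.008 m and angle between the y axis of green_bar_center and the y axis of laid_bar_center, either way round below 0.2 rad and angle between green_bar_center's own z axis and vertical below 0.15 rad), for 0.2 s.
At the end, for the whole second after the job is handed in: Flat on the board in a row: laid bar, spacer, second green bar. Each faces its neighbour with at most 12 mm of air; spacer within 15 mm and bar within 18 mm of the laid bar's middle line, parallel within 0.2 rad. Laid and pink bars each moved under 25 mm (all of step 2); the robot touches nothing.
It fails at once if the laid bar is shoved 25 mm or more (distance of laid_bar_center from where it was at the start of the episode above 0.025 m).
It fails at once if the pink bar is moved 25 mm or more (distance of pink_bar_center from where it was at the start of the episode above 0.025 m).
It also fails if it takes over 61 s, if anything falls off the work surface, if the arm or the gripper's body presses on something with over 40 N, if the wrist force passes 120 N, or if a joint passes its speed limit or range.

## Working session

There is one attempt and no reset: what is moved stays moved. The work goes in short steps, Python scripts to look and compute and a shell command to move; the robot and the scene stay as the last step left them, time stands still between calls to the robot, and variables do not carry over. Pictures are saved under pics/ and viewed, at most 10 in all, crops included, and the job is handed in when it is done.

```bash
mkdir -p pics; ls
python3 - <<'E'
from rig import r,cams
import cv2
for n in ("top","scene"):
    f=cams.grab_frame(n); cv2.imwrite(f"pics/{n}0.png",f["image"][:,:,::-1])
    print(n,{k:v for k,v in f.items() if k!="image"})
print(r.finger_overhang, r.sense())
E
```

```text
pics
top {'fx': 487.00521747854094, 'fy': 487.00521747854094, 'cx': 280.05981012837583, 'cy': 207.63996479361424, 'D': array([-0.00072519,  0.        ,  0.        ,  0.        ,  0.        ]), 'position': array([ 477.64742982, -134.85673003, 1041.58134119]), 'orientation': array([-3.10484503,  0.0097922 , -1.58691587])}
scene {'fx': 453.39856240854067, 'fy': 453.39856240854067, 'cx': 280.19737602153845, 'cy': 215.55962847050714, 'D': array([-0.01431732,  0.        ,  0.        ,  0.        ,  0.        ]), 'position': array([-245.95959098, -813.3772157 ,  708.52031804]), 'orientation': array([-2.13803523, -0.00843824, -0.84247784])}
19.0 {'clock': 0.1, 'qpos': array([-1.13339883e+00,  3.53573624e-01,  1.63404428e+00, -5.81166898e-06,
        1.15520526e+00, -2.40363190e-03]), 'qvel': array([-0.00103189, -0.00038265, -0.00224119,  0.00043008,  0.00093292,
        0.001593  ]), 'joint_efforts': array([-7.58557817e-04, -6.06362557e+01, -3.42819750e+01, -5.40816893e-05,
        4.07569562e-03, -4.10466464e-05]), 'eef_pos': array([ 265.92822486, -565.16542112,  249.64665533]), 'tcp_rot': array([-3.14036214e+00,  2.35637871e-06,  4.39803479e-01]), 'contact_force': array([ 0.00643458, -0.30036447, -0.0892808 ]), 'wrist_torque': array([-0.04116785, -0.01918463,  0.01188821]), 'grasp_force': 0.0, 'opening': 1.0018370454877397}
```

View pics/top0.png

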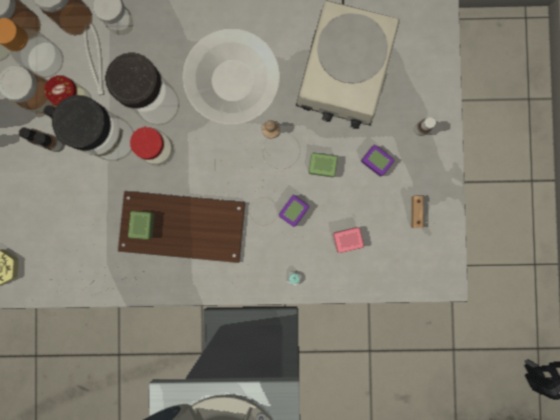

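View pics/scene0.png

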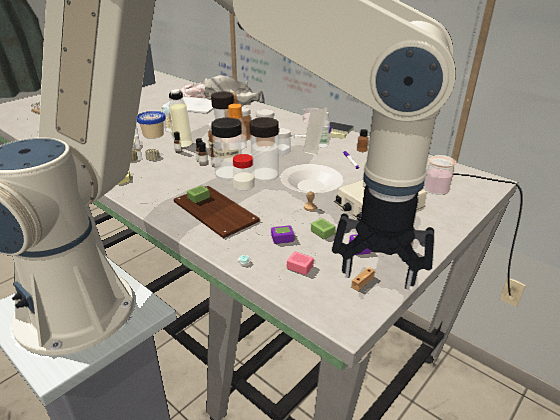

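```bash
cat > h.py <<'E'
import numpy as np,cv2
from rig import r,cams
from scipy.spatial.transform import Rotation as R
def cast(f,px,z):
    K=np.array([[f["fx"],0,f["cx"]],[0,f["fy"],f["cy"]],[0,0,1]])
    p=cv2.undistortPoints(np.float64(px).reshape(-1,1,2),K,f["D"]).reshape(-1,2)
    d=R.from_euler("xyz",f["orientation"]).apply(np.c_[p,np.ones(len(p))]); c=f["position"]
    return c+d*((z-c[2])/d[:,2])[:,None]
def masks(im):
    h,s,v=cv2.split(cv2.cvtColor(im,cv2.COLOR_RGB2HSV))
    return {"green":(h>38)&(h<65)&(s>80),"pink":((h>170)|(h<5))&(s>80)&(v>120),"spacer":(h>5)&(h<22)&(s>60)&(v>110),"board":(h<15)&(s>100)&(v<100),"purple":(h>120)&(h<150)&(s>90)}
def blobs(f,name,z,amin=150):
    m=masks(f["image"])[name].astype(np.uint8)
    m=cv2.morphologyEx(m,cv2.MORPH_CLOSE,np.ones((3,3)))
    out=[]
    for c in cv2.findContours(m,cv2.RETR_EXTERNAL,cv2.CHAIN_APPROX_NONE)[0]:
        if cv2.contourArea(c)<amin: continue
        w=cast(f,c.reshape(-1,2),z)[:,:2]
        (x,y),(a,b),t=cv2.minAreaRect(w.astype(np.float32))
        if a>b: a,b,t=b,a,t+90
        # t: direction of the short side; make long-axis angle
        out.append((np.round(c.reshape(-1,2).mean(0)),round(x,1),round(y,1),round(a+2),round(b+2),round((t+90+90)%180-90,1)))
    return out   # px centre, x,y, short,long, long-side angle deg from world x
E
python3 - <<'E'
from h import *
f=cams.grab_frame("top")
for n,z in (("green",14),("green",26),("pink",14),("spacer",12),("board",12),("purple",14)):
    print(n,z); [print("  ",b) for b in blobs(f,n,z)]
im=f["image"][:,:,::-1]
a=cv2.resize(im[140:270,280:440],None,fx=4.5,fy=4.5); cv2.imwrite("pics/c1.png",a)
b=cv2.resize(im[180:275,110:255],None,fx=5,fy=5); cv2.imwrite("pics/c2.png",b)
E
```

```text
green 14
   (array([141., 225.]), 484.5, 169.7, 50, 58, -5.6)
   (array([323., 165.]), 605.6, -217.2, 44, 55, 80.9)
green 26
   (array([141., 225.]), 484.4, 166.1, 49, 57, -5.6)
   (array([323., 165.]), 604.1, -216.2, 43, 54, 80.9)
pink 14
   (array([348., 240.]), 445.9, -267.8, 45, 59, -77.7)
   (array([145., 142.]), 659.9, 159.3, 68, 69, -72.5)
spacer 12
   (array([417., 212.]), 503.8, -414.1, 27, 70, -1.5)
   (array([270., 129.]), 682.3, -105.2, 32, 37, 25.5)
   (array([ 6., 34.]), 900.2, 455.2, 37, 73, 0.3)
board 12
   (array([181., 226.]), 479.6, 84.7, 127, 256, 83.7)
   (array([36., 95.]), 764.7, 391.8, 46, 75, -34.8)
   (array([70., 16.]), 940.9, 318.1, 69, 84, 47.5)
   (array([24., 17.]), 934.3, 421.4, 42, 79, 50.4)
purple 14
   (array([293., 210.]), 509.3, -153.8, 44, 56, -36.5)
   (array([378., 160.]), 612.7, -333.1, 47, 56, 51.9)
```

View pics/c1.png

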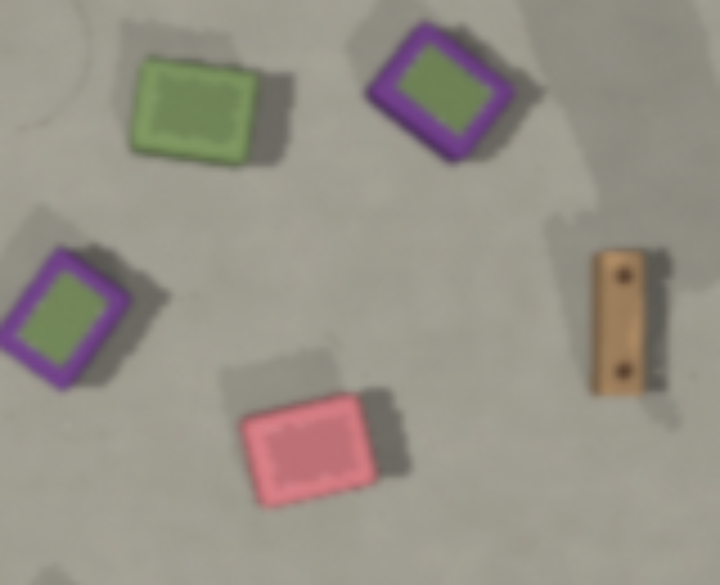

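View pics/c2.png

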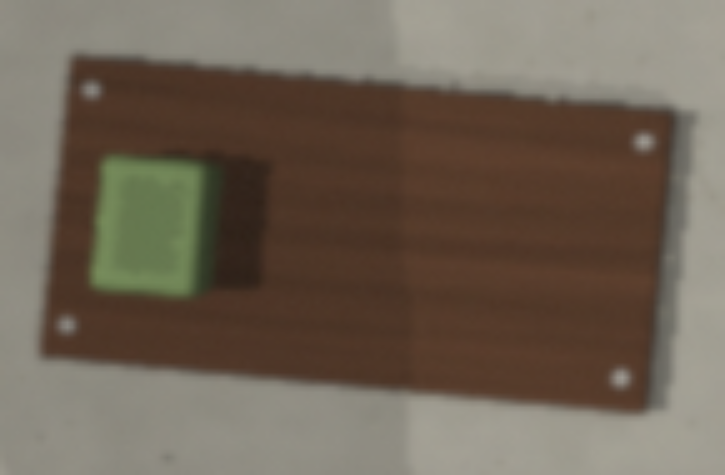

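Top view crops: the loose green bar is at (323,165), spacer at (417,212), pink at (348,240) and laid bar at (141,225) on the board (181,226). The purple-rimmed decoys are at (293,210) and (378,160). Measured sizes match the given ones. The empty stretch of the board runs toward −y. I'm going for the spacer first.

```bash
cat >> h.py <<'E'
def delta(x,y,z,yaw):
    s=r.sense(); T=R.from_euler("xyz",s["tcp_rot"]); G=R.from_euler("xyz",[np.pi,0,np.radians(yaw)])
    print("delta m,rad",np.round(T.inv().apply(np.array([x,y,z])-s["eef_pos"])/1000,4),np.round((T.inv()*G).as_rotvec(),3),"clock",s["clock"],"F",np.round(s["contact_force"],1))
E
python3 -m crank '[[0.28,-0.035,0.1,0,0,-1.105,0],[0.28,-0.035,0.1,0,0,-1.105,0],[0.28,-0.035,0.1,0,0,-1.105,0],[0.28,-0.035,0.1,0,0,-1.105,0],[0.28,-0.035,0.1,0,0,-1.105,0]]' 40
python3 -c "
from h import *
delta(504,-414,120,88.5)"
```

```text
clock: 0.65
eef_pos: [466.5, -438.3, 166.0]
tcp_rot: [-3.141, -0.0, 1.196]
contact_force: [0.7, -0.1, 1.1]
opening: 1.002
grasp_force: 0.0
delta m,rad [0.0363 0.026  0.046 ] [-0.    -0.    -0.349] clock 0.65 F [ 0.7 -0.1  1.1]
```

```bash
python3 -m crank '[[0.036,0.026,0.046,0,0,-0.349,0],[0.036,0.026,0.046,0,0,-0.349,0],[0.036,0.026,0.046,0,0,-0.349,0],[0.036,0.026,0.046,0,0,-0.349,0],[0.036,0.026,0.046,0,0,-0.349,0]]'
python3 -c "
from h import *
delta(504,-414,60,88.5)
f=cams.grab_frame('scene')
cv2.imwrite('pics/s1.png',cv2.resize(f['image'][150:330,200:440,::-1],None,fx=3,fy=3))
for b in blobs(f,'spacer',12,100): print(b)
for b in blobs(f,'green',14,60): print(b)
for b in blobs(f,'green',26,60): print(b)
"
```

```text
clock: 1.15
eef_pos: [502.7, -415.9, 120.8]
tcp_rot: [-3.142, 0.0, 1.537]
contact_force: [1.1, 0.2, 0.9]
opening: 0.999
grasp_force: 0.0
delta m,rad [0.002  0.0012 0.0608] [-0.     0.    -0.008] clock 1.15 F [1.1 0.2 0.9]
(array([512., 291.]), 690.7, -695.1, 42, 93, 5.8)
(array([362., 279.]), 500.9, -416.0, 35, 92, -0.7)
(array([310., 202.]), 698.4, -98.0, 35, 116, 38.0)
(array([265., 141.]), 932.4, 311.3, 69, 79, 42.9)
(array([152., 130.]), 701.9, 725.3, 88, 163, 56.4)
(array([240., 120.]), 1030.0, 548.6, 105, 434, 60.5)
(array([82., 94.]), 786.5, 1469.0, 235, 1431, 54.7)
(array([462., 114.]), 2241.4, 37.5, 90, 2244, 17.2)
(array([486.,  18.]), 4696.2, 865.6, 68, 2427, 18.7)
(array([232.,  39.]), 2521.2, 2188.0, 44, 3169, 47.6)
(array([109.,  29.]), 1832.2, 3028.8, 361, 3068, 54.1)
(array([322., 228.]), 602.5, -219.6, 69, 80, 80.4)
(array([198., 194.]), 494.6, 177.8, 77, 81, 83.6)
(array([322., 228.]), 587.9, -229.9, 68, 78, 80.4)
(array([198., 194.]), 481.8, 160.7, 75, 79, 83.6)
```

View pics/s1.png

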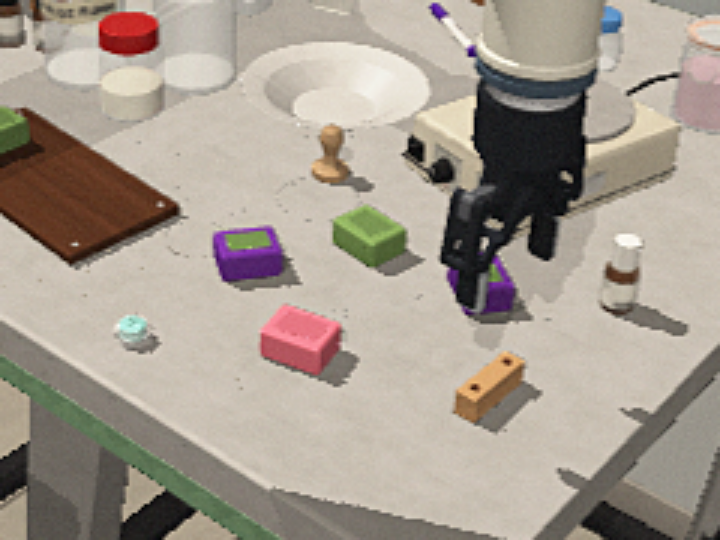

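The scene crop shows the gripper turned across the spacer, above it; the spacer is at full-frame pixel (362,279). Its ray lands within 4 mm of the top-view fix. Descending.

```bash
python3 -m crank '[[0.002,0.001,0.04,0,0,-0.008,0],[0.002,0.001,0.07,0,0,-0.008,0],[0.002,0.001,0.09,0,0,-0.008,0],[0.002,0.001,0.095,0,0,-0.008,0],[0.002,0.001,0.095,0,0,-0.008,0]]'
python3 -m crank '[[0,0,0.003,0,0,0,0],[0,0,0.006,0,0,0,0],[0,0,0.006,0,0,0,0]]'
python3 -c "
from h import *
delta(504,-414,18,88.5)
f=cams.grab_frame('scene')
cv2.imwrite('pics/s2.png',cv2.resize(f['image'][220:320,310:430,::-1],None,fx=5,fy=5))
"
```

```text
clock: 1.7
eef_pos: [503.4, -414.0, 25.6]
tcp_rot: [-3.141, -0.0, 1.546]
contact_force: [0.6, 0.9, 0.2]
opening: 1.003
grasp_force: 0.0
clock: 2.0
eef_pos: [504.0, -414.1, 20.4]
tcp_rot: [3.141, 0.001, 1.547]
contact_force: [1.0, 0.4, -0.2]
opening: 0.997
grasp_force: 0.0
delta m,rad [ 0.0001 -0.0001  0.0024] [0.001 0.001 0.002] clock 2.0 F [ 1.   0.4 -0.2]
```

View pics/s2.png

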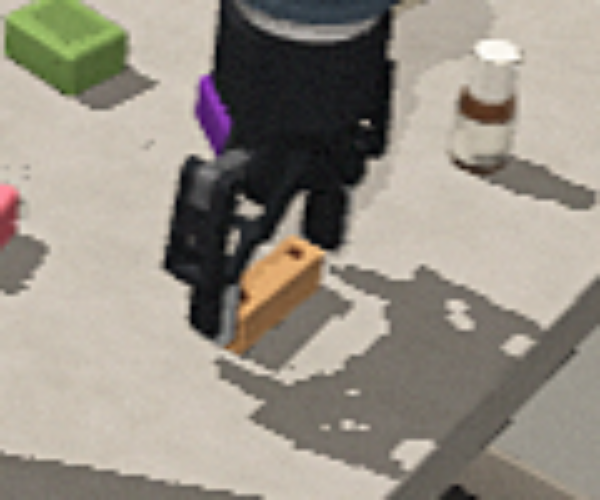

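The fingers straddle the spacer, with the tips low beside its ends (about crop pixel (215,345)). Closing and lifting.

```bash
python3 -m crank '[[0,0,0,0,0,0,0.4],[0,0,0,0,0,0,0.4],[0,0,0,0,0,0,0.4],[0,0,0,0,0,0,0.4],[0,0,0,0,0,0,0.4]]' 40
python3 -m crank '[[0,0,-0.02,0,0,0,0.4],[0,0,-0.05,0,0,0,0.4],[0,0,-0.09,0,0,0,0.4],[0,0,-0.1,0,0,0,0.4],[0,0,-0.1,0,0,0,0.4]]'
python3 -c "
from h import *
L=np.array([484.4,166.]);a=np.radians(-5.8);v=np.array([np.cos(a),np.sin(a)]);u=np.array([np.sin(a),-np.cos(a)])
print(L+34*u,L+68*u)
delta(*(L+34*u),130,84.2)"
```

```text
clock: 2.55
eef_pos: [504.1, -414.0, 20.4]
tcp_rot: [3.141, 0.0, 1.547]
contact_force: [-2.0, 0.8, 5.3]
opening: 0.785
grasp_force: 45.2
clock: 3.05
eef_pos: [504.8, -414.6, 121.8]
tcp_rot: [3.139, 0.002, 1.547]
contact_force: [-0.5, 1.7, -1.2]
opening: 0.783
grasp_force: 45.0
[480.9640859 132.1740559] [477.52817179  98.3481118 ]
delta m,rad [ 0.546  -0.0369 -0.0096] [0.003 0.002 0.077] clock 3.05 F [-0.5  1.7 -1.2]
```

```bash
python3 -m crank '[[0.545,-0.037,-0.01,0,0,0.077,0.4],[0.545,-0.037,-0.01,0,0,0.077,0.4],[0.545,-0.037,-0.01,0,0,0.077,0.4],[0.545,-0.037,-0.01,0,0,0.077,0.4],[0.545,-0.037,-0.01,0,0,0.077,0.4]]'
python3 -c "
from h import *
delta(480.9,131.2,130,84.2)
f=cams.grab_frame('top')
print(cast(f,[[151,225],[131,225],[141,211.5],[141,239]],40))
print(blobs(f,'spacer',130))
cv2.imwrite('pics/x.png',f['image'][:,:,::-1])"
```

```text
clock: 3.55
eef_pos: [491.4, -162.0, 122.7]
tcp_rot: [-3.139, -0.001, 1.469]
contact_force: [1.0, 0.7, 0.8]
opening: 0.789
grasp_force: 45.0
delta m,rad [ 0.2906 -0.0401 -0.007 ] [-0.002 -0.001 -0.   ] clock 3.55 F [1.  0.7 0.8]
[[483.21185679 140.8842289   40.        ]
 [483.87818528 182.22709648  40.        ]
 [511.38426972 161.39511188  40.        ]
 [454.73440776 161.71313849  40.        ]]
[(array([270., 129.]), 658.9, -107.9, 27, 34, 18.9), (array([ 6., 34.]), 851.8, 387.6, 33, 64, 0.3)]
```

```bash
python3 -m crank '[[0.289,-0.04,0,0,0,0,0.4],[0.289,-0.04,0,0,0,0,0.4],[0.289,-0.04,0,0,0,0,0.4],[0.289,-0.04,0,0,0,0,0.4],[0.289,-0.04,0,0,0,0,0.4]]'
python3 -c "
from h import *
delta(480.3,129,70,84.2)"
```

```text
clock: 4.1
eef_pos: [482.4, 87.5, 123.0]
tcp_rot: [-3.14, 0.001, 1.47]
contact_force: [0.9, 0.7, -0.6]
opening: 0.783
grasp_force: 45.0
delta m,rad [ 0.0411 -0.0061  0.053 ] [-0.002  0.001  0.   ] clock 4.1 F [ 0.9  0.7 -0.6]
```

```bash
python3 -m crank '[[0.02,-0.004,0,0,0,0,0.4],[0.035,-0.006,0.01,0,0,0,0.4],[0.041,-0.006,0.04,0,0,0,0.4],[0.041,-0.006,0.053,0,0,0,0.4],[0.041,-0.006,0.053,0,0,0,0.4]]'
python3 -c "
from h import *
delta(480.3,129,34,84.2)
f=cams.grab_frame('top'); g=cams.grab_frame('scene')
print(blobs(f,'green',26,60))
a=cv2.resize(f['image'][170:280,90:230,::-1],(400,314)); b=cv2.resize(g['image'][130:250,150:290,::-1],(400,343))
cv2.imwrite('pics/p1.png',np.hstack([a,b[:314]]))"
```

```text
clock: 4.6
eef_pos: [479.8, 126.0, 68.7]
tcp_rot: [-3.136, 0.002, 1.47]
contact_force: [-0.4, -0.3, -0.5]
opening: 0.78
grasp_force: 45.0
delta m,rad [0.0031 0.0004 0.0346] [-0.005  0.002 -0.   ] clock 4.6 F [-0.4 -0.3 -0.5]
[(array([293., 210.]), 508.9, -153.3, 18, 31, -36.5), (array([323., 165.]), 604.1, -216.1, 44, 54, 80.9), (array([378., 159.]), 612.8, -332.4, 22, 33, 51.8)]
```

View pics/p1.png

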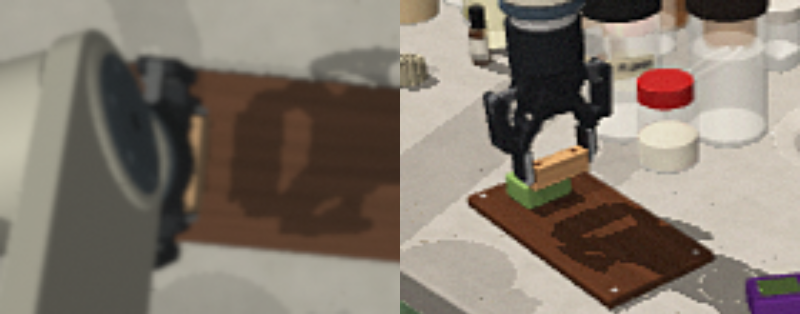

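Left (top view): the arm hides the laid bar. Right (scene): the spacer is held level above the board, just on the empty side of the laid bar (crop about (530,170)). Lowering with a few mm of margin.

```bash
python3 -m crank '[[0.001,0,0.01,0.0,0,0,0.4],[0.001,0,0.02,0,0,0,0.4],[0.001,0,0.03,0,0,0,0.4],[0.001,0,0.034,0,0,0,0.4],[0.001,0,0.034,0,0,0,0.4]]'
python3 -m crank '[[0,0,0,0,0,0,0.4],[0,0,0.002,0,0,0,0.4],[0,0,0.002,0,0,0,0.4]]'
python3 -c "
from h import *
delta(480,127,32.4,84.2)"
```

```text
clock: 5.2
eef_pos: [481.5, 128.0, 36.6]
tcp_rot: [-3.14, 0.0, 1.47]
contact_force: [-0.3, -0.1, -0.3]
opening: 0.786
grasp_force: 45.0
clock: 5.5
eef_pos: [482.1, 128.2, 35.4]
tcp_rot: [3.141, -0.0, 1.47]
contact_force: [0.4, 1.1, 0.2]
opening: 0.786
grasp_force: 45.0
delta m,rad [-0.0014 -0.002   0.003 ] [ 0. -0.  0.] clock 5.5 F [0.4 1.1 0.2]
```

```bash
python3 -m crank '[[0,0,0.0015,0,0,0,0.4],[0,0,0.003,0,0,0,0.4],[0,0,0.003,0,0,0,0.4]]'
python3 -m crank '[[0,0,0,0,0,0,0],[0,0,0,0,0,0,0],[0,0,0,0,0,0,0],[0,0,0,0,0,0,0]]'
python3 -m crank '[[0,0,-0.02,0,0,0,0],[0,0,-0.05,0,0,0,0],[0,0,-0.1,0,0,0,0],[0,0,-0.12,0,0,0,0],[0,0,-0.12,0,0,0,0]]'
python3 -c "
from h import *
delta(605,-217,130,-9.1)"
```

```text
clock: 5.8
eef_pos: [482.1, 128.2, 32.4]
tcp_rot: [3.141, -0.0, 1.47]
contact_force: [-0.3, 0.3, 1.6]
opening: 0.786
grasp_force: 45.1
clock: 6.2
eef_pos: [482.0, 128.1, 32.3]
tcp_rot: [-3.142, -0.0, 1.47]
contact_force: [0.0, 0.0, -0.1]
opening: 1.0
grasp_force: 0.0
clock: 6.7
eef_pos: [484.0, 128.6, 155.5]
tcp_rot: [3.136, -0.002, 1.47]
contact_force: [0.5, 0.9, 0.3]
opening: 1.001
grasp_force: 0.0
delta m,rad [-0.3317  0.1551  0.0257] [ 0.003 -0.006  1.629] clock 6.7 F [0.5 0.9 0.3]
```

```bash
python3 -m crank '[[-0.332,0.155,0.02,0,0,1.629,0],[-0.332,0.155,0.02,0,0,1.629,0],[-0.332,0.155,0.02,0,0,1.629,0],[-0.332,0.155,0.02,0,0,1.629,0],[-0.332,0.155,0.02,0,0,1.629,0]]'
python3 -c "
from h import *
delta(605,-217,110,-9.1)
f=cams.grab_frame('top'); g=cams.grab_frame('scene')
print(blobs(f,'green',26,60),blobs(f,'spacer',24,60))
a=cv2.resize(f['image'][170:280,90:230,::-1],(400,314)); b=cv2.resize(g['image'][130:250,150:290,::-1],(400,343))
cv2.imwrite('pics/p2.png',np.hstack([a,b[:314]]))"
```

```text
clock: 7.2
eef_pos: [563.8, -109.4, 137.2]
tcp_rot: [-3.14, 0.001, 0.714]
contact_force: [1.2, 0.6, 0.1]
opening: 1.0
grasp_force: 0.0
delta m,rad [-0.0393  0.1083  0.0271] [-0.001  0.002  0.872] clock 7.2 F [1.2 0.6 0.1]
[(array([140., 225.]), 484.6, 167.1, 48, 57, -6.1), (array([326., 165.]), 602.8, -222.9, 38, 44, -9.2), (array([378., 160.]), 613.1, -332.8, 20, 31, 48.9)] [(array([157., 226.]), 481.5, 131.7, 23, 71, -6.1), (array([60., 88.]), 780.8, 339.0, 31, 47, -85.3), (array([ 6., 34.]), 895.3, 448.3, 36, 72, 0.3)]
```

View pics/p2.png

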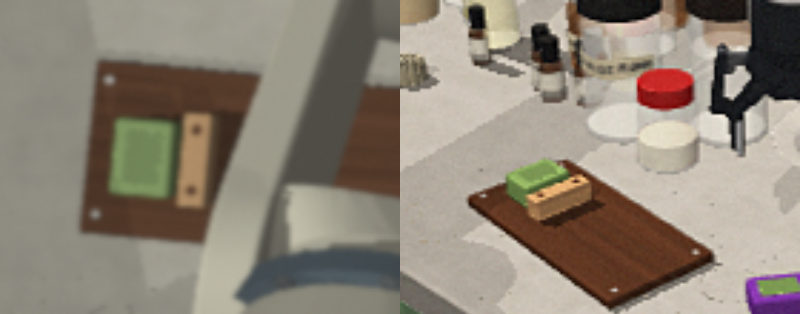

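Top crop: the spacer (about (157,226) in the full frame) lies parallel to the laid bar with a gap of about 2 mm, and the laid bar has not moved. Step 1 is done; now the green bar.

```bash
python3 -m crank '[[-0.039,0.108,0.027,0,0,0.872,0],[-0.039,0.108,0.027,0,0,0.872,0],[-0.039,0.108,0.027,0,0,0.872,0],[-0.039,0.108,0.027,0,0,0.872,0],[-0.039,0.108,0.027,0,0,0.872,0]]'
python3 -c "
from h import *
delta(605,-217,110,-9.1)"
```

```text
clock: 7.8
eef_pos: [605.1, -214.6, 109.5]
tcp_rot: [-3.141, 0.003, -0.037]
contact_force: [0.2, -0.4, 0.5]
opening: 0.999
grasp_force: 0.0
delta m,rad [-0.      0.0024 -0.0005] [-0.001  0.003  0.122] clock 7.8 F [ 0.2 -0.4  0.5]
```

```bash
python3 -m crank '[[0,0.002,0,0,0,0.122,0],[0,0.002,0.03,0,0,0.122,0],[0,0.002,0.06,0,0,0.122,0],[0,0.002,0.08,0,0,0.122,0],[0,0.002,0.084,0,0,0.122,0]]'
python3 -m crank '[[0,0,0.003,0,0,0,0],[0,0,0.004,0,0,0,0],[0,0,0.004,0,0,0,0]]'
python3 -c "
from h import *
delta(605,-217,20.5,-9.1)"
```

```text
clock: 8.3
eef_pos: [603.4, -215.1, 23.8]
tcp_rot: [-3.14, 0.006, -0.151]
contact_force: [-0.0, 0.3, 0.4]
opening: 0.999
grasp_force: 0.0
clock: 8.6
eef_pos: [606.6, -216.6, 24.5]
tcp_rot: [3.141, -0.001, -0.152]
contact_force: [0.0, 0.4, 0.6]
opening: 1.0
grasp_force: 0.0
delta m,rad [-0.0016  0.0007  0.004 ] [ 0.    -0.001  0.007] clock 8.6 F [0.  0.4 0.6]
```

```bash
python3 -m crank '[[-0.001,0,0.004,0,0,0.007,0],[-0.001,0,0.004,0,0,0.007,0]]'
python3 -m crank '[[0,0,0,0,0,0,0.5],[0,0,0,0,0,0,0.5],[0,0,0,0,0,0,0.5],[0,0,0,0,0,0,0.5],[0,0,0,0,0,0,0.5]]' 40
python3 -m crank '[[0,0,-0.02,0,0,0,0.5],[0,0,-0.05,0,0,0,0.5],[0,0,-0.09,0,0,0,0.5],[0,0,-0.1,0,0,0,0.5],[0,0,-0.1,0,0,0,0.5]]'
python3 -c "
from h import *
delta(477.5,60,120,84.2)"
```

```text
clock: 8.8
eef_pos: [605.0, -216.3, 19.9]
tcp_rot: [3.142, -0.0, -0.16]
contact_force: [-0.4, -0.2, -0.5]
opening: 1.0
grasp_force: 0.0
clock: 9.3
eef_pos: [605.4, -216.4, 20.1]
tcp_rot: [3.141, -0.001, -0.159]
contact_force: [-0.3, 0.1, 4.8]
opening: 0.645
grasp_force: 43.4
clock: 9.8
eef_pos: [606.2, -216.7, 121.5]
tcp_rot: [3.141, -0.003, -0.159]
contact_force: [0.2, -0.4, 0.0]
opening: 0.648
grasp_force: 42.9
delta m,rad [-0.1709 -0.2528  0.0008] [ 0.003 -0.002 -1.629] clock 9.8 F [ 0.2 -0.4  0. ]
```

```bash
python3 -m crank '[[-0.171,-0.253,0,0,0,-1.629,0.5],[-0.171,-0.253,0,0,0,-1.629,0.5],[-0.171,-0.253,0,0,0,-1.629,0.5],[-0.171,-0.253,0,0,0,-1.629,0.5],[-0.171,-0.253,0,0,0,-1.629,0.5]]'
python3 -c "
from h import *
delta(477.5,60,120,84.2)"
```

```text
clock: 10.3
eef_pos: [497.4, 11.8, 118.0]
tcp_rot: [-3.14, 0.002, 0.596]
contact_force: [0.6, 0.9, -1.3]
opening: 0.649
grasp_force: 42.9
delta m,rad [ 0.0106 -0.0511 -0.0019] [-0.002  0.001 -0.873] clock 10.3 F [ 0.6  0.9 -1.3]
```

```bash
python3 -m crank '[[0.011,-0.051,0,0,0,-0.873,0.5],[0.011,-0.051,0,0,0,-0.873,0.5],[0.011,-0.051,0,0,0,-0.873,0.5],[0.011,-0.051,0,0,0,-0.873,0.5],[0.011,-0.051,0,0,0,-0.873,0.5]]'
python3 -m crank '[[0,0,0,0,0,-0.12,0.5],[0,0,0,0,0,-0.12,0.5]]'
python3 -c "
from h import *
delta(477.5,85,70,84.2)"
```

```text
clock: 10.8
eef_pos: [479.1, 59.0, 118.1]
tcp_rot: [-3.139, 0.001, 1.348]
contact_force: [-0.6, 0.2, -0.7]
opening: 0.649
grasp_force: 43.0
clock: 11.0
eef_pos: [479.2, 58.8, 118.2]
tcp_rot: [-3.139, 0.001, 1.463]
contact_force: [0.1, 0.4, -0.7]
opening: 0.647
grasp_force: 43.0
delta m,rad [ 0.0259 -0.0044  0.0482] [-0.003  0.001 -0.007] clock 11.0 F [ 0.1  0.4 -0.7]
```

```bash
python3 -m crank '[[0.015,-0.002,0.01,0,0,-0.007,0.5],[0.026,-0.004,0.03,0,0,-0.007,0.5],[0.026,-0.004,0.048,0,0,-0.007,0.5],[0.026,-0.004,0.055,0,0,-0.007,0.5],[0.026,-0.004,0.055,0,0,-0.007,0.5]]'
python3 -m crank '[[0,0,0,0,0,0,0.5],[0,0,0,0,0,0,0.5]]'
python3 -c "
from h import *
delta(477.5,93,32.3,84.2)
f=cams.grab_frame('top'); g=cams.grab_frame('scene')
a=cv2.resize(f['image'][170:280,90:230,::-1],(400,314)); b=cv2.resize(g['image'][160:245,170:278,::-1],(400,314))
cv2.imwrite('pics/p3.png',np.hstack([a,b]))"
```

```text
clock: 11.5
eef_pos: [478.1, 84.9, 63.4]
tcp_rot: [-3.139, 0.001, 1.466]
contact_force: [-0.1, 0.2, -1.3]
opening: 0.648
grasp_force: 43.0
clock: 11.7
eef_pos: [479.8, 85.1, 65.3]
tcp_rot: [3.141, -0.0, 1.467]
contact_force: [0.1, -0.2, -0.4]
opening: 0.646
grasp_force: 43.0
delta m,rad [ 0.0077 -0.0031  0.033 ] [ 0.001 -0.    -0.003] clock 11.7 F [ 0.1 -0.2 -0.4]
```

View pics/p3.png

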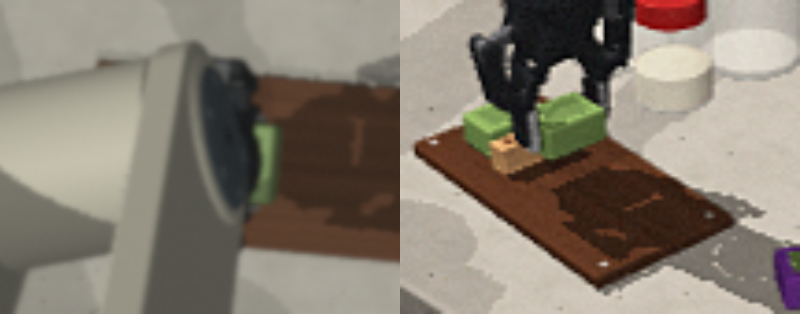

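Scene: the green bar is held level over the board next to the spacer, whose near end shows at crop (512,153). Lowering with about a 4 mm gap.

```bash
python3 -m crank '[[0.006,-0.002,0,0,0,0,0.5],[0.006,-0.002,0.01,0,0,0,0.5],[0.006,-0.002,0.02,0,0,0,0.5],[0.006,-0.002,0.028,0,0,0,0.5],[0.006,-0.002,0.03,0,0,0,0.5]]'
python3 -m crank '[[0,0,0,0,0,0,0.5],[0,0,0,0,0,0,0.5]]'
python3 -c "
from h import *
delta(477.5,92,32.2,84.2)"
```

```text
clock: 12.3
eef_pos: [477.0, 91.1, 33.3]
tcp_rot: [-3.139, 0.001, 1.468]
contact_force: [-0.2, 0.4, -0.3]
opening: 0.651
grasp_force: 43.0
clock: 12.5
eef_pos: [478.0, 91.3, 34.6]
tcp_rot: [-3.141, 0.0, 1.468]
contact_force: [-0.2, 0.1, -0.6]
opening: 0.647
grasp_force: 43.0
delta m,rad [ 0.0007 -0.0005  0.0024] [-0.     0.    -0.002] clock 12.5 F [-0.2  0.1 -0.6]
```

```bash
python3 -m crank '[[0.001,0,0.001,0,0,0,0.5],[0.001,0,0.0025,0,0,0,0.5],[0.001,0,0.0025,0,0,0,0.5]]'
python3 -m crank '[[0,0,0,0,0,0,0],[0,0,0,0,0,0,0],[0,0,0,0,0,0,0],[0,0,0,0,0,0,0]]'
python3 -m crank '[[0,0,-0.02,0,0,0,0],[0,0,-0.05,0,0,0,0],[0,0,-0.1,0,0,0,0],[0,0,-0.12,0,0,0,0],[0,0,-0.12,0,0,0,0]]'
python3 -m crank '[[-0.25,0,0,0,0,0,0],[-0.25,0,0,0,0,0,0],[-0.25,0,0,0,0,0,0],[-0.25,0,0,0,0,0,0],[-0.25,0,0,0,0,0,0]]'
python3 -m crank '[[-0.1,0,0,0,0,0,0],[-0.1,0,0,0,0,0,0],[-0.1,0,0,0,0,0,0],[-0.1,0,0,0,0,0,0]]'
python3 -c "
from h import *
f=cams.grab_frame('top'); g=cams.grab_frame('scene')
print(blobs(f,'green',26,60),blobs(f,'spacer',24,60),blobs(f,'pink',14))
a=cv2.resize(f['image'][170:280,90:230,::-1],(400,314)); b=cv2.resize(g['image'][160:245,170:278,::-1],(400,314))
cv2.imwrite('pics/p4.png',np.hstack([a,b]))"
```

```text
clock: 12.8
eef_pos: [478.1, 92.3, 32.2]
tcp_rot: [3.141, -0.0, 1.468]
contact_force: [1.3, -0.8, -0.0]
opening: 0.646
grasp_force: 43.0
clock: 13.2
eef_pos: [478.1, 92.3, 32.3]
tcp_rot: [3.141, -0.0, 1.468]
contact_force: [-0.3, -0.4, 0.2]
opening: 1.001
grasp_force: 0.0
clock: 13.7
eef_pos: [480.1, 92.7, 155.4]
tcp_rot: [3.136, -0.002, 1.468]
contact_force: [0.2, 0.7, -0.4]
opening: 0.998
grasp_force: 0.0
clock: 14.2
eef_pos: [451.2, -158.0, 151.2]
tcp_rot: [-3.14, -0.0, 1.468]
contact_force: [1.1, -0.4, -0.5]
opening: 1.003
grasp_force: 0.0
clock: 14.6
eef_pos: [441.0, -256.5, 150.9]
tcp_rot: [-3.14, -0.001, 1.465]
contact_force: [0.4, 0.1, 0.0]
opening: 0.999
grasp_force: 0.0
[(array([175., 227.]), 477.7, 94.3, 49, 58, -5.3), (array([140., 225.]), 484.6, 167.0, 48, 57, -5.6), (array([293., 210.]), 509.3, -153.1, 21, 33, -37.8), (array([378., 159.]), 612.7, -332.5, 21, 34, 50.0)] [(array([158., 226.]), 481.6, 131.7, 23, 71, -5.6), (array([270., 129.]), 679.9, -105.3, 32, 37, 22.9), (array([61., 88.]), 780.8, 339.0, 31, 47, -85.3), (array([ 6., 34.]), 895.3, 448.3, 36, 72, 0.3)] [(array([145., 142.]), 659.9, 159.3, 68, 69, -72.5)]
```

View pics/p4.png

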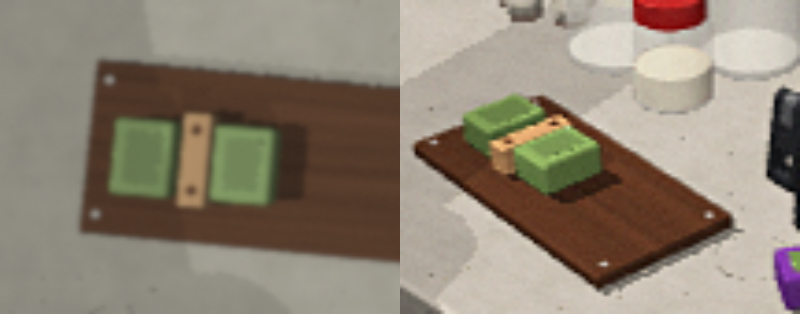

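Both crops show a flat, parallel row of laid bar, spacer and green bar. Spacing is about 35.5 mm and 37.5 mm between centres, so gaps of about 3 to 6 mm, inside the limits. The gripper is well clear, so I'm handing in.

```bash
python3 -m crank '[[0,0,0,0,0,0,0],[0,0,0,0,0,0,0]]' | head -1; python3 -c "
from rig import sign_off
print(sign_off())"
```

```text
clock: 14.9
the job is handed in; nothing more can be done
None
```

The job is handed in at about 15 s: the spacer and second green bar lie flat and parallel in a row beside the laid bar, which did not move, with gaps of about 3 to 6 mm; the pink bar was never touched, and the sign-off returned no verdict.

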